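# Pack the survey data set into its shipping carton

### The job

Draw the blue drive out of the slanting stand and pack it with the yellow card case and the steel tin into the brown carton base beside the black power supply that is already there, so that all four stand upright, top up, flat on the carton's floor together. Set the pieces down rather than dropping them, and leave the grey drive and everything else on the desk where it is.

Things in the scene. Friction and masses are not known exactly. Their poses are not given: they have to be found in the camera images.
- carton_in (a point): centre of the carton's inner floor, 4 mm above the desk. Carton: shallow brown cardboard base of a two-part box, inside 80 mm along its x by 164 mm along its y, walls 4 mm thick, rim 28 mm above the inner floor, dark floor lining, z up. Stuck down, cannot slide. Its x axis points away from the robot within 0.35 rad.
- stand: dark grey drive stand fixed to the desk, base 172 x 138 mm; origin on the desk, z up. Bays centred at x -41 and +41 mm each hold a drive on its long edge, top leaning 30 degrees from vertical to the stand's -x (towards the robot). Bay: tilted pocket 40 mm deep, 2.7 mm wider than the drive is thick, 5 mm longer; floor centre 26 mm up. A drive leaves it only along its own z axis.
- drive_blue: blue portable data drive with black corners, 20 mm thick (its x) x 115 mm long (its y) x 78 mm tall (its z), 0.22 kg; origin at the centre of its lower long edge face, z towards the edge with the connector port, which is its top. Starts in one of the stand's bays, leaning 30 degrees; its upper 38 mm stand out of the bay.
- drive_grey: light grey drive of the same size and axes as the blue one, in the other bay; it stays there.
- card_case: yellow memory-card case with a white label on top, closed box 66 (x) x 50 (y) x 54 mm (z), 0.16 kg; origin at the centre of its underside, z up. Stands on the desk between stand and carton.
- tin: bare steel tin with a dark red patch on top, closed box 44 (x) x 50 (y) x 50 mm (z), 0.17 kg; origin at the centre of its underside, z up. Stands on the desk between stand and carton.
- psu: black power supply block, 72 (x) x 36 (y) x 46 mm (z), 0.24 kg; origin at the centre of its underside, z up. Already packed: it stands loose on the carton's floor across the +y end, within 1 to 4 mm of that end wall, its 36 mm along the carton's y. About 124 mm of the carton's length is left free.
- mug: blue mug, 80 mm across, 95 mm tall; origin centre of underside. Bystander.
- tape: roll of brown packing tape lying flat, 104 mm across, 48 mm tall; origin centre of underside. Bystander.
- mouse: black computer mouse 104 x 60 x 36 mm on a cream mat; origin centre of underside. Bystander.
- hub: flat black hub 75 x 105 x 26 mm; origin centre of underside. Bystander.
- stapler: red and grey stapler 135 x 34 x 30 mm, lying; origin centre of underside. Bystander.

How it is judged:
By the outcome, as a careful person would: the job done as asked, in the order asked, and still so for the second after the job is handed in, with the robot touching nothing.
It also fails if it takes over 70 s, if anything falls off the work surface, if the arm or the gripper's body presses on something with over 40 N, if the wrist force passes 120 N, or if a joint passes its speed limit or range.

### The arm

A 6-joint arm with a two-finger parallel gripper is mounted at the origin on the work surface. World frame = base frame: x ahead of the robot, y to its left, z up, the work surface at z = 0. Lengths are in m, angles in rad, forces in N, time in s.
With the tool pointing down it reaches from about 0.375 to 0.9 m from the base axis. Payload 3.1 kg.
Tool frame: the origin (TCP) lies midway between the tips of the shut fingers; the grasp point (between the pads) lies 19 mm behind it; z points along the fingers, y is the direction in which the jaws open and shut (so a half turn about z gives the same grasp; the last joint's range is limited). The gripper opens to 87 mm and grips with 3 to 60 N. Pads are 19 mm wide; open, the fingers measure 117 mm over their backs; the gripper's body (75 mm by 190 mm) begins 51 mm behind the grasp point.
Start: joints at [-1.294, 0.527, 1.433, -0, 1.181, -0.178], TCP at [0.275, -0.561, 0.223] pointing down, gripper open.
Joint ranges: [-3.08, 3.08], [-0.75, 2.2], [0.22, 2.44], [-1.43, 4.57], [0, 2.65], [-2.85, 2.85]. Speed limits (rad/s): [2.79, 2.79, 3.14, 3.14, 3.14, 3.14].

### API

Orientations are given as a unit quaternion [x, y, z, w].
In Python, from rig import robot gives the robot as it stands.
- The arm moves only by the tool move_arm, never from a script. Its argument "rows" is one flat list of numbers, 7 for each row, row after row: the shift along the world's x, y, z in mm, then the turn, a rotation vector about the world's x, y, z in rad, then the closure, from 0 (fully open) to 1 (shut). A call has 1 to 12 rows; each row shifts and turns the commanded pose from where the row before left it; what a row does not reach is not made up. A row lasts 1/10 s, in which the tool goes at most 50 mm and 8.59 degrees, less where a joint would pass 70% of its speed; a pose out of reach is approached as far as the arm can. A call with a gripper value outside its range is refused whole. The fingers move at their own pace and stop on an object; "grip_force" is the grip in N (left out, the last holds). Time passes only in rows, so rows that do not move let the fingers close. It gives the time, the measured TCP pose, the force and the opening at its end, in the units of the state.
- robot.get_obs(): the state, without advancing time (a new reading comes with each control period).
- robot.camera(name): name is "side" or "top" or "wrist"; returns a dict with "color" (420x560x3 uint8, red, green, blue), "z_map" (420x560 float32, m along the optical axis (not along the pixel's ray), 0 where there is no reading), "camera_matrix" (3x3 intrinsics, pixels), "distortion" ([k1, k2, p1, p2, k3] as OpenCV has them; the pictures are not rectified), "R" (3x3) and "t" (3): a world point X has camera coordinates R X + t; the wrist camera has in their place "tool_from_camera" (4x4, takes a point from camera to tool coordinates, whose origin is the TCP and whose axes are the flange's). Camera axes: x right, y down, z forward; pixel columns grow to the right and rows downward; lengths in m; the calibration is good to about 2 mm. A picture is of the moment at which its call begins: read the wrist's pose just before it.
- robot.hand_in(): hands the job in, once; it reports no verdict.
Trained networks look in the newest picture that a camera, given by its name, has taken for a name from the list of things; names that differ only in an ending like _2 or _b are one class to them, and where a whole thing is asked for, a point or a joint stands for the part that bears it (a point fixed in the world has none). Each returns a list of dicts, best first, with "conf" (0 to 1); they miss things now and then, are a little off and sometimes report something else, mostly with a low value. They report only what shows in the picture. A call takes as long as a camera call.
- robot.search_frame(camera, thing): "at" ([column, row] in pixels, amid what is visible of it).
- robot.spot_point(camera, thing): "at" ([column, row] in pixels: a listed point, or the origin of a listed thing).
The state is a dict: "time": time; "q": joint angles; "joint_velocities": joint speeds; "joint_torque": joint torques, N m; "position": TCP position; "tool_rot": TCP orientation; "ft_force": force on the tool from outside, world axes, zero at the start; "moment": the same for the moment, N m; "grip_width": finger opening in m.
Only numpy, scipy, OpenCV 4.12 (cv2) and the standard library are available. Lean on these libraries where they do the work, as an engineer would, in place of code of your own. Each camera call takes 0.05 s, during which the arm holds its last target.

## Working session

There is one attempt and no reset: what is moved stays moved. The work goes in short steps, Python scripts to look and compute and a tool call to move; the robot and the scene stay as the last step left them, time stands still between calls to the robot, and variables do not carry over. Pictures are saved under pics/ and viewed, and the job is handed in when it is done.

Besides the shell and the picture viewer there is one more tool, called after "Emit:" as a command line: name --argument value ..., lists and objects as JSON in quotes. move_arm: Moves the arm, as the interface text tells. Its arguments: {"type":"object","properties":{"rows":{"type":"array","items":{"type":"number"}},"grip_force":{"type":"number"}},"required":["rows"]}

```bash
ls; mkdir -p pics; cat > h.py <<'E'
import numpy as np, cv2
from rig import robot
from scipy.spatial.transform import Rotation as Ro
def snap(name,fn):
    o=robot.get_obs(); c=robot.camera(name); cv2.imwrite('pics/'+fn+'.png',c['color'][:,:,::-1]); return o,c
def ext(o,c):
    # camera->world R,t
    if 'R' in c:
        R=np.array(c['R']);t=np.array(c['t']); return R.T,-R.T@t
    T=np.array(c['tool_from_camera']);Rt=Ro.from_quat(o['tool_rot']).as_matrix()
    return Rt@T[:3,:3],Rt@T[:3,3]+np.array(o['position'])
def ray(o,c,uv):
    p=cv2.undistortPoints(np.array(uv,float).reshape(-1,1,2),np.array(c['camera_matrix']),np.array(c['distortion'])).reshape(-1,2)
    return np.c_[p,np.ones(len(p))]
def onplane(o,c,uv,z):
    R,t=ext(o,c); d=ray(o,c,uv)@R.T
    return t+d*((z-t[2])/d[:,2])[:,None]
def cloud(o,c):
    H,W=c['z_map'].shape
    v,u=np.mgrid[0:H,0:W]
    r=ray(o,c,np.stack([u,v],-1).reshape(-1,2)); R,t=ext(o,c)
    z=c['z_map'].reshape(-1); P=(r*z[:,None])@R.T+t; P[z==0]=np.nan
    return P.reshape(H,W,3)
E
python3 - <<'E'
from h import *
print(robot.get_obs())
for n in ['side','top','wrist']:
    o,c=snap(n,n+'0'); print(n,ext(o,c),c['camera_matrix'],c['distortion'])
    for th in ['carton_in','stand','drive_blue','drive_grey','card_case','tin','psu','mug','tape']:
        print(th,[(np.round(d['at']).tolist(),round(d['conf'],2)) for d in robot.search_frame(n,th)[:2]] if th!='carton_in' else '',[(np.round(d['at']).tolist(),round(d['conf'],2)) for d in robot.spot_point(n,th)[:2]])
E
```

```text
pics
{'time': 0.0, 'q': array([-1.29450662e+00,  5.28464523e-01,  1.43390299e+00, -1.32029554e-05,
        1.18140916e+00, -1.78467373e-01]), 'joint_velocities': array([-2.94520299e-04, -9.19562956e-05, -7.31485442e-04, -5.90099481e-04,
        1.04688434e-04,  1.76526038e-04]), 'joint_torque': array([-7.70662245e-04, -4.40053654e+01, -1.76591706e+01,  6.31835335e-02,
        5.81997342e-02, -1.62989122e-04]), 'position': array([ 0.27436419, -0.5607375 ,  0.22157244]), 'tool_rot': array([ 9.74259535e-01,  2.25426631e-01, -5.94875267e-05, -1.09040707e-03]), 'ft_force': array([ 0.39704153, -0.35645783, -0.00748516]), 'moment': array([ 0.02131147, -0.02593007,  0.01843159]), 'grip_width': 0.08683053671791832}
side (array([[-0.97106182, -0.13933445,  0.19397129],
       [-0.23809754,  0.62827788, -0.74065948],
       [-0.01866849, -0.76541023, -0.64327185]]), array([0.22195784, 1.25600956, 1.19289548])) [[541.32525568   0.         280.17365187]
 [  0.         541.32525568 209.89110198]
 [  0.           0.           1.        ]] [-0.12350161  0.          0.          0.          0.        
[... 1372 characters left out ...]
.76)] [([318.0, 231.0], 0.84)]
mug [([302.0, 164.0], 0.7), ([224.0, 163.0], 0.59)] [([301.0, 168.0], 0.93)]
tape [([231.0, 180.0], 0.97)] [([223.0, 173.0], 0.57)]
wrist (array([[ 4.39441290e-01, -8.62686111e-01, -2.50327839e-01],
       [-8.98271176e-01, -4.22186841e-01, -1.21930988e-01],
       [-4.96949190e-04,  2.78443793e-01, -9.60452397e-01]]), array([ 0.34378821, -0.52812963,  0.38486477])) [[310.61088478   0.         279.06379929]
 [  0.         310.61088478 213.99541707]
 [  0.           0.           1.        ]] [0.01371258 0.         0.         0.         0.        ]
carton_in  []
stand [] []
drive_blue [] []
drive_grey [] []
card_case [] []
tin [] []
psu [] []
mug [] []
tape [] []
```

View pics/top0.png

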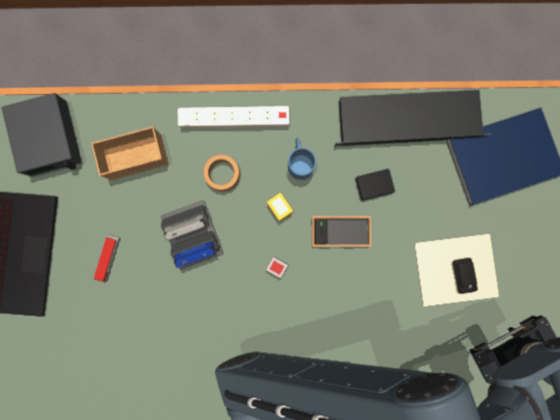

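View pics/side0.png

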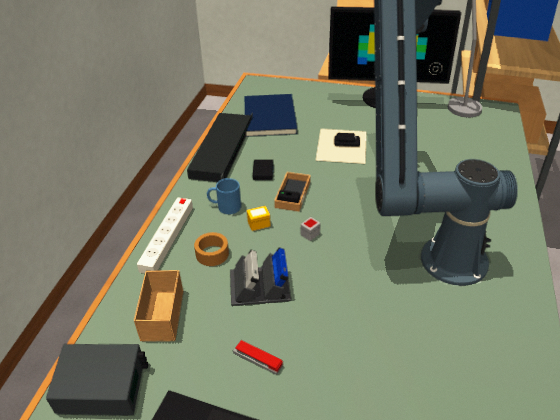

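```bash
python3 - <<'E'
from h import *
o,c=snap('top','top1'); P=cloud(o,c)
for n,(u,v),z in [('blue',(194,254),.09),('grey',(186,227),.09),('stand',(192,231),0.02),('case',(280,207),.054),('tin',(277,267),.05),('cart',(342,232),.03),('psu',(320,232),.05),('mug',(301,163),.095)]:
    print(n,np.round(onplane(o,c,[(u,v)],z)[0],3),np.round(P[v,u],3))
o=robot.get_obs(); c=robot.camera('wrist'); print(np.round(c['tool_from_camera'],4))
E
```

```text
blue [0.504 0.21  0.09 ] [0.504 0.209 0.095]
grey [0.58  0.232 0.09 ] [0.58  0.23  0.098]
stand [0.571 0.229 0.02 ] [0.572 0.23  0.01 ]
case [ 0.635 -0.032  0.054] [ 0.634 -0.032  0.057]
tin [ 0.462 -0.02   0.05 ] [ 0.462 -0.02   0.049]
cart [ 0.56  -0.213  0.03 ] [ 0.56  -0.216  0.007]
psu [ 0.56  -0.147  0.05 ] [ 0.56  -0.147  0.051]
mug [ 0.754 -0.094  0.095] [ 0.772 -0.099 -0.001]
[[ 2.000e-04 -9.605e-01 -2.784e-01  7.680e-02]
 [ 1.000e+00  3.000e-04 -4.000e-04  5.000e-04]
 [ 4.000e-04 -2.784e-01  9.605e-01 -1.623e-01]
 [ 0.000e+00  0.000e+00  0.000e+00  1.000e+00]]
```

Emit:
move_arm --rows '[20,40,12,0,0,-0.041,0,20,40,12,0,0,-0.041,0,20,40,12,0,0,-0.041,0,20,40,12,0,0,-0.041,0,20,40,12,0,0,-0.041,0,20,40,12,0,0,-0.041,0,20,40,12,0,0,-0.041,0,20,40,12,0,0,-0.041,0,20,40,12,0,0,-0.041,0,20,40,12,0,0,-0.041,0,20,40,12,0,0,-0.041,0,0,0,0,0,0,0,0]'

```text
time: 4.0
position: [0.497, -0.1171, 0.3566]
tool_rot: [1.0, 0.005, 0.002, -0.0]
ft_force: [0.1, -0.6, 0.0]
grip_width: 0.087
```

```bash
python3 - <<'E'
from h import *
o,c=snap('wrist','w1'); P=cloud(o,c); np.savez('w1',P=P,col=c['color']); print(o['q'],o['position'],o['tool_rot'])
E
```

```text
[-0.45203943  0.22851555  1.52912019  0.00251918  1.37960763  1.10798416] [ 0.49699085 -0.11709151  0.35658186] [ 9.99983611e-01  5.14966421e-03  2.49744211e-03 -1.49559368e-04]
```

View pics/w1.png

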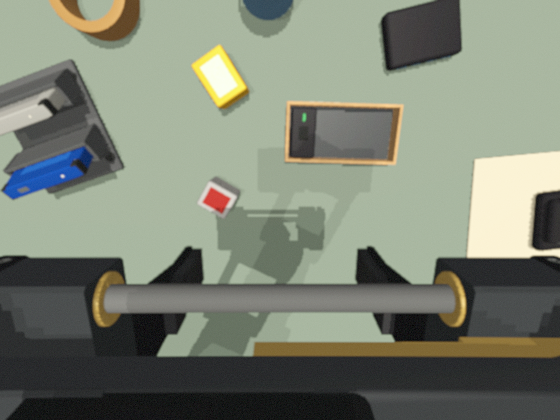

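```bash
cat >> h.py <<'E'
def rect(P,x0,x1,y0,y1,z0,z1):
    m=(P[...,0]>x0)&(P[...,0]<x1)&(P[...,1]>y0)&(P[...,1]<y1)&(P[...,2]>z0)&(P[...,2]<z1)
    q=P[m]; n=len(q)
    if n<10: return None
    r=cv2.minAreaRect((q[:,:2]*1000).astype(np.float32)); return n,np.round(r[0],1),np.round(r[1],1),round(r[2],2),np.round(np.percentile(q[:,2]*1000,[5,50,95]),1)
E
python3 - <<'E'
from h import *
P=np.load('w1.npz')['P']
print('case',rect(P,.58,.69,-.09,.02,.045,.065))
print('tin',rect(P,.41,.51,-.07,.03,.042,.058))
print('psu',rect(P,.52,.60,-.175,-.12,.043,.06))
print('rim',rect(P,.49,.63,-.32,-.10,.025,.038))
print('desk',rect(P,.45,.48,-.3,-.1,-.02,.02), 'floor',rect(P,.54,.58,-.28,-.2,-.02,.02))
m=(P[...,2]>.02)&(P[...,2]<.13)&(P[...,1]>.1)
print('blue pts'); 
E
```

```text
case (1855, array([637.3, -31.4]), array([65.6, 50.1]), 32.84, array([52.2, 54.2, 55.7]))
tin (921, array([462.2, -20.1]), array([51.1, 44.8]), 59.38, array([47.4, 49.8, 51.4]))
psu (1234, array([ 563.7, -151.7]), array([35.9, 71.4]), 88.76, array([48.1, 49.8, 51.4]))
rim (1100, array([ 563.3, -212.7]), array([172. ,  88.4]), 88.73, array([26.9, 31.7, 33.4]))
desk (2037, array([ 465., -200.]), array([ 30. , 199.9]), 0.01, array([-1.7, -0.2,  1.3])) floor (1297, array([ 560.1, -240. ]), array([39., 80.]), 0.53, array([2.8, 4.3, 5.8]))
blue pts
```

```bash
cat >> h.py <<'E'
def down(h): # tool pointing down, tool x heading h deg
    h=np.radians(h); return np.array([[np.cos(h),np.sin(h),0],[np.sin(h),-np.cos(h),0],[0,0,-1.]])
def delta(pos_mm,R):
    o=robot.get_obs(); Rc=Ro.from_quat(o['tool_rot']).as_matrix()
    print('t',round(o['time'],2),'pos',np.round(o['position']*1000,1),'d',np.round(np.array(pos_mm)-o['position']*1000,1),'rv',np.round(Ro.from_matrix(R@Rc.T).as_rotvec(),4),'q',np.round(o['q'],2),'w',round(o['grip_width']*1000,1),'F',np.round(o['ft_force'],1))
E
python3 - <<'E'
from h import *
delta((637.3,-31.4,34),down(32.84))
P=np.load('w1.npz')['P'];print('mug',rect(P,.68,.85,-.16,-.02,.06,.11))
E
```

```text
t 4.05 pos [ 495.7 -119.2  355.6] d [ 141.6   87.8 -321.6] rv [3.00e-04 2.40e-03 5.64e-01] q [-0.46  0.23  1.53  0.    1.38  1.11] w 86.7 F [-0.3 -0.2 -0.7]
mug (123, array([723.2, -98.9]), array([ 5.4, 39.3]), 2.7, array([60.8, 67.6, 75.9]))
```

Emit:
move_arm --rows '[0,0,0,0,0,0.1,0,0,0,0,0,0,0.1,0,0,0,0,0,0,0.1,0,0,0,0,0,0,0,0,0,0,0,0,0,0,0]'

```text
time: 4.55
position: [0.4941, -0.1223, 0.3542]
tool_rot: [0.989, 0.15, -0.0, -0.0]
ft_force: [-0.5, -0.2, -0.3]
grip_width: 0.0871
```

```bash
python3 - <<'E'
from h import *
for k in range(3):
    o,c=snap('wrist','w2'); print(np.round(o['position']*1000,2),np.round(o['joint_velocities'],4), o['tool_rot'])
P=cloud(o,c)
print('case',rect(P,.58,.69,-.09,.02,.045,.065))
print('tin',rect(P,.41,.51,-.07,.03,.042,.058))
print('psu',rect(P,.52,.60,-.175,-.12,.043,.06))
print('rim',rect(P,.49,.63,-.32,-.10,.025,.038))
np.savez('w2',P=P,col=c['color'])
E
```

```text
[ 494.06 -122.3   354.18] [ 0.0052 -0.0027 -0.0034  0.0023  0.0008 -0.0018] [ 9.88740986e-01  1.49636491e-01 -4.16814429e-04 -9.14343697e-05]
[ 494.17 -122.17  354.29] [ 0.0056 -0.0024 -0.0019  0.0008  0.0007 -0.0076] [ 9.88705733e-01  1.49869560e-01 -2.89460822e-04 -6.66936616e-05]
[ 494.28 -122.01  354.34] [ 0.0062 -0.0012 -0.0034  0.0005 -0.0005 -0.0064] [ 9.88658261e-01  1.50182530e-01 -2.14527481e-04 -6.07792218e-05]
case (2009, array([637.4, -32.1]), array([65.9, 51.4]), 32.61, array([52.3, 54.2, 55.8]))
tin (992, array([462.3, -20.1]), array([50.3, 44.4]), 60.14, array([47.6, 49.9, 51.5]))
psu (1236, array([ 563.9, -151.5]), array([35.9, 71.6]), 88.83, array([47.9, 49.8, 51.3]))
rim (1104, array([ 563.4, -212.9]), array([172.9,  88.8]), 89.01, array([26.7, 31.7, 33.2]))
```

View pics/w2.png

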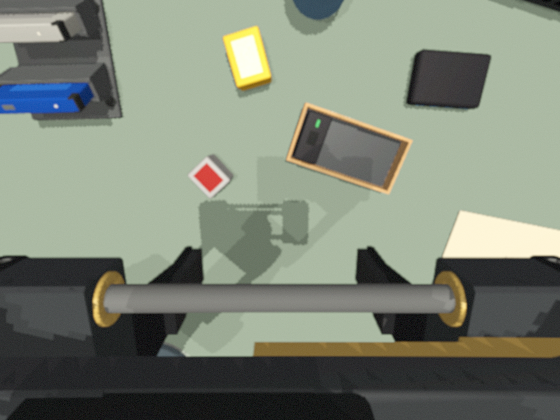

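Emit:
move_arm --rows '[20,13,-30,0,0,0.04,0,20,13,-30,0,0,0.04,0,20,13,-30,0,0,0.04,0,20,13,-30,0,0,0.04,0,20,13,-30,0,0,0.04,0,20,12,-30,0,0,0.04,0,22,12,-30,0,0,0.027,0,0,0,-15,0,0,0,0,0,0,-5,0,0,0,0,0,0,0,0,0,0,0,0,0,0,0,0,0,0]'

```text
time: 5.8
position: [0.6367, -0.0332, 0.126]
tool_rot: [0.96, 0.281, 0.001, 0.001]
ft_force: [0.4, -0.1, -0.5]
grip_width: 0.0868
```

```bash
python3 - <<'E'
from h import *
delta((637.4,-31.8,34),down(32.7))
o,c=snap('wrist','w3')
P=cloud(o,c)
print('case',rect(P,.58,.69,-.09,.02,.045,.065))
delta((637.4,-31.8,34),down(32.7))
E
```

```text
t 5.8 pos [636.7 -33.2 126. ] d [  0.7   1.4 -92. ] rv [0.0006 0.0017 0.001 ] q [-0.23  0.66  1.48 -0.    1.    0.77] w 86.8 F [ 0.4 -0.1 -0.5]
case (5029, array([638.1, -32. ]), array([65.9, 50.1]), 32.82, array([52.2, 54. , 55.1]))
t 5.85 pos [637.  -33.2 126.3] d [  0.4   1.4 -92.3] rv [0.0007 0.0025 0.001 ] q [-0.23  0.66  1.48 -0.    1.    0.77] w 87.1 F [ 0.8 -0.8  0.8]
```

View pics/w3.png

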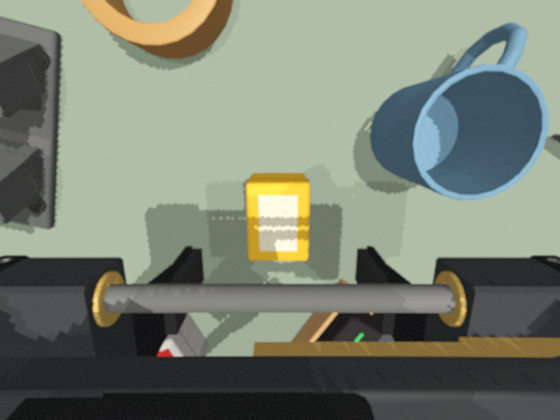

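Emit:
move_arm --rows '[1,1,-30,0,0,0,0,0,0,-30,0,0,0,0,0,0,-22,0,0,0,0,0,0,-10,0,0,0,0,0,0,0,0,0,0,0,0,0,0,0,0,0,1,0,0,0,0,0,0,1,0,0,0,0,0,0,1,0,0,0,0,0,0,1,0,0,0,0,0,0,1]' --grip_force 25

```text
time: 6.85
position: [0.6378, -0.0314, 0.033]
tool_rot: [0.96, 0.282, 0.0, 0.0]
ft_force: [0.3, -0.9, 0.8]
grip_width: 0.0549
```

```bash
python3 - <<'E'
from h import *
delta((637.8,-32,34),down(32.7))
E
```

```text
t 6.85 pos [637.8 -31.4  33. ] d [-0.  -0.6  1. ] rv [ 0.0002  0.0008 -0.0002] q [-0.22  0.79  1.52  0.    0.83  0.78] w 54.9 F [ 0.3 -0.9  0.8]
```

Emit:
move_arm --rows '[0,0,0,0,0,0,1,0,0,0,0,0,0,1,0,0,0,0,0,0,1,0,0,30,0,0,0,1,0,0,40,0,0,0,1,0,0,10,0,0,0,1]'

```text
time: 7.45
position: [0.6401, -0.0319, 0.1159]
tool_rot: [0.96, 0.282, 0.003, 0.002]
ft_force: [1.3, 0.0, -1.2]
grip_width: 0.0503
```

```bash
python3 - <<'E'
from h import *
delta((574.5,-257,120),down(88.87))
E
```

```text
t 7.45 pos [640.1 -31.9 115.9] d [ -65.6 -225.1    4.1] rv [-0.002   0.007   0.9803] q [-0.22  0.67  1.49  0.    0.97  0.78] w 50.3 F [ 1.3  0.  -1.2]
```

Emit:
move_arm --rows '[-7,-25,0,0,0,0.109,1,-7,-25,0,0,0,0.109,1,-7,-25,0,0,0,0.109,1,-7,-25,0,0,0,0.109,1,-7,-25,0,0,0,0.109,1,-7,-25,0,0,0,0.109,1,-7,-25,0,0,0,0.109,1,-7,-25,0,0,0,0.109,1,-7,-26,0,0,0,0.108,1,0,0,0,0,0,0,1,0,0,0,0,0,0,1,0,0,0,0,0,0,1]'

```text
time: 8.65
position: [0.5741, -0.2563, 0.1116]
tool_rot: [0.714, 0.7, -0.0, -0.001]
ft_force: [0.3, 0.5, -2.4]
grip_width: 0.0495
```

```bash
python3 - <<'E'
from h import *
delta((574.5,-257,120),down(88.87))
o,c=snap('wrist','w4')
P=cloud(o,c); np.savez('w4',P=P,col=c['color'])
print('case',rect(P,.50,.65,-.33,-.20,.11,.16))
print('psu',rect(P,.52,.60,-.19,-.12,.043,.06))
print('rim',rect(P,.49,.63,-.32,-.10,.025,.038))
delta((574.5,-257,120),down(88.87))
E
```

```text
t 8.65 pos [ 574.1 -256.3  111.6] d [ 0.4 -0.7  8.4] rv [-0.0015 -0.0015  0.0006] q [-0.6   0.67  1.51  0.    0.96 -0.58] w 49.5 F [ 0.3  0.5 -2.4]
case (11555, array([ 574.8, -256.9]), array([66.2, 76.9]), 89.24, array([119.3, 132.9, 147.2]))
psu (6179, array([ 563.1, -151.5]), array([35.5, 72.7]), 88.89, array([48.4, 50.1, 51.3]))
rim (3157, array([ 562.5, -207.6]), array([162.3,  89. ]), 88.95, array([27.4, 32. , 33.3]))
t 8.7 pos [ 574.3 -256.1  111.9] d [ 0.2 -0.9  8.1] rv [-0.0012 -0.0012 -0.0001] q [-0.6   0.67  1.51  0.    0.96 -0.58] w 50.0 F [ 0.8 -0.3 -2.6]
```

View pics/w4.png

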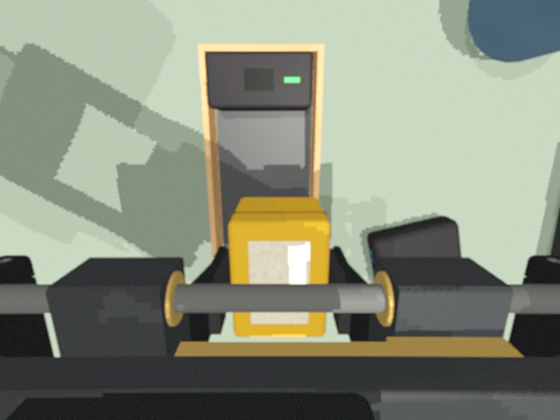

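Emit:
move_arm --rows '[-1,0,-25,0,0,0,1,0,0,-25,0,0,0,1,0,0,-12,0,0,0,1,0,0,-5,0,0,0,1,0,0,-4,0,0,0,1,0,0,-2,0,0,0,1,0,0,0,0,0,0,1,0,0,0,0,0,0,1,0,0,0,0,0,0,1]'

```text
time: 9.6
position: [0.5739, -0.2577, 0.0402]
tool_rot: [0.714, 0.7, 0.0, 0.001]
ft_force: [0.1, -0.2, -1.3]
grip_width: 0.0495
```

Emit:
move_arm --rows '[0,0,-2,0,0,0,1,0,0,0,0,0,0,1,0,0,-1,0,0,0,1,0,0,0,0,0,0,1]'

```text
time: 10.0
position: [0.5736, -0.2575, 0.0369]
tool_rot: [0.714, 0.7, 0.0, 0.0]
ft_force: [-1.1, 0.2, 1.0]
grip_width: 0.05
```

Emit:
move_arm --rows '[0,0,0,0,0,0,0.2,0,0,0,0,0,0,0.2,0,0,0,0,0,0,0.2,0,0,0,0,0,0,0.2,0,0,15,0,0,0,0.1,0,0,35,0,0,0,0,0,0,40,0,0,0,0,0,0,10,0,0,0,0,0,0,0,0,0,0,0,0,0,0,0,0,0,0]'

```text
time: 11.0
position: [0.573, -0.257, 0.1363]
tool_rot: [0.714, 0.7, -0.0, -0.001]
ft_force: [0.5, -1.0, -1.0]
grip_width: 0.0867
```

```bash
python3 - <<'E'
from h import *
o,c=snap('wrist','w5')
P=cloud(o,c); np.savez('w5',P=P,col=c['color'])
print('case',rect(P,.52,.61,-.33,-.20,.052,.07))
print('psu',rect(P,.52,.60,-.19,-.12,.043,.06))
print('rim',rect(P,.49,.63,-.32,-.10,.025,.035))
delta((462.3,-20.1,32),down(149.8))
E
```

```text
case (4749, array([ 574.4, -258.4]), array([66.6, 50.1]), 89.02, array([56.4, 58. , 59.1]))
psu (4998, array([ 563. , -151.1]), array([35.6, 72.7]), 88.88, array([48.5, 50.1, 51.3]))
rim (3259, array([ 562.5, -212.5]), array([172.6,  89. ]), 89.01, array([27.8, 32. , 33.4]))
t 11.05 pos [ 572.5 -256.8  135.4] d [-110.2  236.7 -103.4] rv [-2.0000e-04 -2.9000e-03  1.0637e+00] q [-0.6   0.64  1.5  -0.    1.01 -0.58] w 86.9 F [0.7 0.2 0.5]
```

View pics/w5.png

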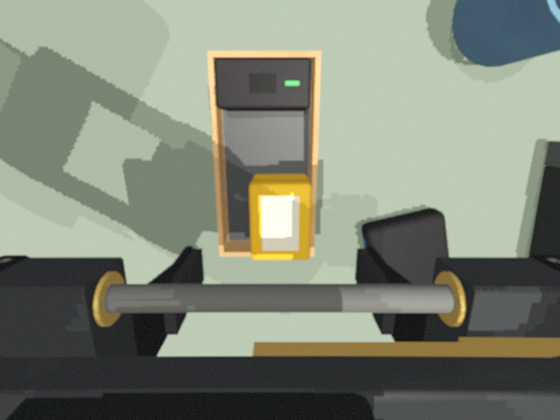

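Emit:
move_arm --rows '[-14,30,-5,0,0,0.133,0,-14,30,-5,0,0,0.133,0,-14,30,-5,0,0,0.133,0,-14,30,-5,0,0,0.133,0,-14,30,-5,0,0,0.133,0,-14,29,-5,0,0,0.133,0,-14,29,-5,0,0,0.133,0,-13,29,0,0,0,0.133,0,0,0,0,0,0,0,0,0,0,0,0,0,0,0,0,0,0,0,0,0,0]'

```text
time: 12.15
position: [0.4634, -0.0212, 0.1011]
tool_rot: [0.261, 0.965, -0.0, 0.0]
ft_force: [0.7, 0.0, 0.6]
grip_width: 0.0869
```

```bash
python3 - <<'E'
from h import *
o,c=snap('wrist','w6')
P=cloud(o,c)
print('tin',rect(P,.41,.51,-.07,.03,.042,.058))
delta((462.3,-20.1,32),down(149.8))
E
```

```text
tin (3993, array([460.6, -19.5]), array([50. , 44.4]), 59.03, array([48. , 50.1, 51.2]))
t 12.2 pos [463.5 -21.4 101.2] d [ -1.2   1.3 -69.2] rv [0.0003 0.0006 0.0014] q [-0.29  0.52  1.94 -0.    0.68 -1.33] w 86.8 F [0.3 0.5 0.1]
```

View pics/w6.png

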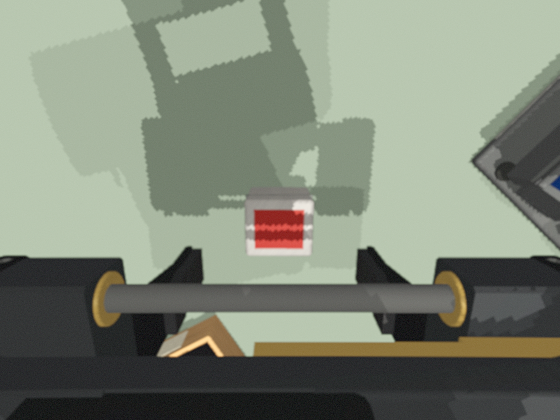

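Emit:
move_arm --rows '[-2.5,1.5,-25,0,0,-0.009,0,0,0,-25,0,0,0,0,0,0,-14,0,0,0,0,0,0,-5,0,0,0,0,0,0,0,0,0,0,0,0,0,0,0,0,0,1,0,0,0,0,0,0,1,0,0,0,0,0,0,1,0,0,0,0,0,0,1,0,0,0,0,0,0,1,0,0,0,0,0,0,1,0,0,0,0,0,0,1]'

```text
time: 13.4
position: [0.4601, -0.0189, 0.0328]
tool_rot: [0.265, 0.964, -0.0, 0.0]
ft_force: [-0.4, -0.5, 2.6]
grip_width: 0.0496
```

Emit:
move_arm --rows '[0,0,0,0,0,0,1,0,0,0,0,0,0,1,0,0,20,0,0,0,1,0,0,40,0,0,0,1,0,0,20,0,0,0,1,0,0,0,0,0,0,1]'

```text
time: 14.0
position: [0.4617, -0.0193, 0.1145]
tool_rot: [0.265, 0.964, -0.0, 0.003]
ft_force: [-0.9, -0.3, -2.0]
grip_width: 0.05
```

```bash
python3 - <<'E'
from h import *
delta((574.9,-197.4,110),down(89))
E
```

```text
t 14.0 pos [461.7 -19.3 114.5] d [ 113.2 -178.1   -4.5] rv [ 0.0041  0.004  -1.0525] q [-0.28  0.49  1.94  0.    0.7  -1.32] w 50.0 F [-0.9 -0.3 -2. ]
```

Emit:
move_arm --rows '[14,-22,0,0,0,-0.1315,1,14,-22,0,0,0,-0.1315,1,14,-22,0,0,0,-0.1315,1,14,-22,0,0,0,-0.1315,1,14,-22,0,0,0,-0.1315,1,14,-22,0,0,0,-0.1315,1,15,-23,0,0,0,-0.1315,1,15,-23,0,0,0,-0.1315,1,0,0,0,0,0,0,1,0,0,0,0,0,0,1,0,0,0,0,0,0,1,0,0,0,0,0,0,1]'

```text
time: 15.2
position: [0.5729, -0.1956, 0.1117]
tool_rot: [0.713, 0.702, -0.0, -0.001]
ft_force: [-0.5, -0.5, -1.6]
grip_width: 0.0494
```

```bash
python3 - <<'E'
from h import *
delta((574.9,-197.4,110),down(89))
o,c=snap('wrist','w7')
P=cloud(o,c); np.savez('w7',P=P,col=c['color'])
print('tin',rect(P,.54,.61,-.24,-.16,.123,.16))
print('psu',rect(P,.52,.60,-.19,-.12,.043,.06))
print('case',rect(P,.52,.61,-.33,-.20,.052,.07))
E
```

```text
t 15.2 pos [ 572.9 -195.6  111.7] d [ 2.  -1.8 -1.7] rv [-0.0014 -0.0022 -0.0018] q [-0.51  0.64  1.58  0.    0.92 -0.5 ] w 49.4 F [-0.5 -0.5 -1.6]
tin (6398, array([ 574.8, -196.3]), array([44.8, 69.9]), 88.89, array([126.1, 129.2, 150.1]))
psu (4848, array([ 563.1, -150.7]), array([35.5, 72.8]), 89.02, array([48.4, 49.9, 51.1]))
case (1628, array([ 574.1, -278.3]), array([26.5, 50.1]), 88.76, array([56.9, 58.1, 59.1]))
```

View pics/w7.png

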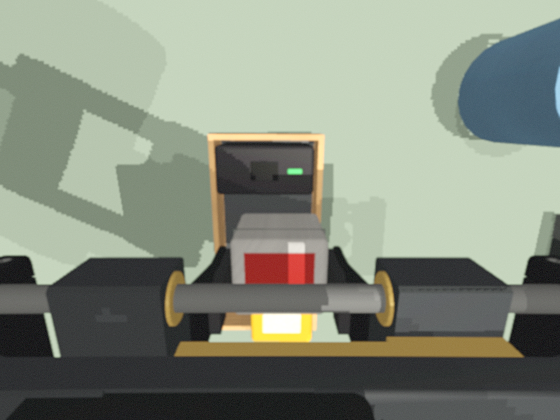

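Emit:
move_arm --rows '[1,-1,-25,0,0,0,1,0,0,-25,0,0,0,1,0,0,-12,0,0,0,1,0,0,-6,0,0,0,1,0,0,-4,0,0,0,1,0,0,-2,0,0,0,1,0,0,0,0,0,0,1,0,0,0,0,0,0,1,0,0,0,0,0,0,1]'

```text
time: 16.15
position: [0.5755, -0.1982, 0.0392]
tool_rot: [0.713, 0.701, 0.0, 0.001]
ft_force: [-0.6, -0.1, -2.0]
grip_width: 0.0496
```

Emit:
move_arm --rows '[0,0,-1,0,0,0,1,0,0,0,0,0,0,1,0,0,0,0,0,0,1]'

```text
time: 16.45
position: [0.5751, -0.1979, 0.0376]
tool_rot: [0.713, 0.701, 0.0, -0.0]
ft_force: [-0.6, -0.2, -1.9]
grip_width: 0.0497
```

Emit:
move_arm --rows '[-1.5,0,-1,0,0,0,1,0,0,0,0,0,0,1,0,0,-0.5,0,0,0,1,0,0,0,0,0,0,1]'

```text
time: 16.85
position: [0.5741, -0.1981, 0.0368]
tool_rot: [0.713, 0.701, 0.0, 0.001]
ft_force: [-0.5, 0.4, 4.8]
grip_width: 0.0498
```

Emit:
move_arm --rows '[0,0,0,0,0,0,0.2,0,0,0,0,0,0,0.2,0,0,0,0,0,0,0.2,0,0,0,0,0,0,0.2,0,0,15,0,0,0,0.1,0,0,35,0,0,0,0,0,0,45,0,0,0,0,0,0,45,0,0,0,0,0,-40,40,0,0,0,0,0,0,0,0,0,0,0,0,0,0,0,0,0,0,0,0,0,0,0,0,0]'

```text
time: 18.05
position: [0.5723, -0.2322, 0.2105]
tool_rot: [0.713, 0.701, -0.0, -0.002]
ft_force: [-0.1, 0.3, -0.3]
grip_width: 0.087
```

```bash
python3 - <<'E'
from h import *
o,c=snap('wrist','w8')
P=cloud(o,c); np.savez('w8',P=P,col=c['color'])
print('tin',rect(P,.54,.61,-.222,-.172,.045,.07))
print('psu',rect(P,.52,.60,-.170,-.12,.043,.06))
print('case',rect(P,.52,.61,-.33,-.226,.052,.07))
print('rim',rect(P,.49,.63,-.32,-.10,.025,.035))
delta((574.9,-197.4,110),down(89))
E
```

```text
tin (2091, array([ 575.1, -198.5]), array([44.3, 50. ]), 88.93, array([51.7, 53.9, 55.2]))
psu (2655, array([ 562.9, -151.1]), array([34.4, 72.7]), 89.07, array([48.6, 50. , 51.3]))
case (2697, array([ 574.8, -258.5]), array([65.1, 50. ]), 89.54, array([56.5, 58. , 59.2]))
rim (1943, array([ 563.1, -212.3]), array([172.9,  89.4]), 89.28, array([27.3, 31.9, 33.3]))
t 18.1 pos [ 572.2 -231.9  210. ] d [   2.7   34.5 -100. ] rv [-0.0024 -0.0033 -0.0008] q [-0.57  0.53  1.46  0.    1.15 -0.55] w 87.1 F [ 0.2  0.  -0.4]
```

View pics/w8.png

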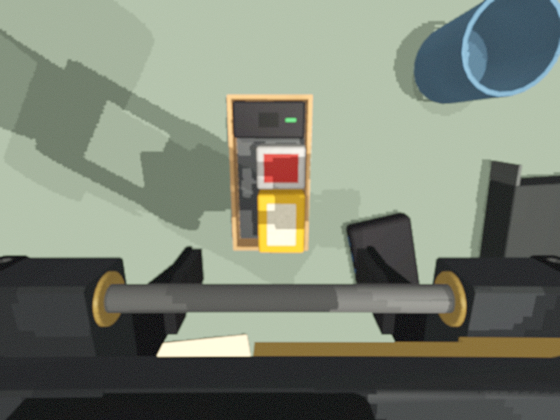

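Emit:
move_arm --rows '[-12,37,8,0,0,-0.105,0,-12,37,8,0,0,-0.105,0,-12,37,8,0,0,-0.105,0,-12,37,8,0,0,-0.105,0,-12,37,8,0,0,-0.105,0,-12,37,8,0,0,-0.105,0,-12,37,8,0,0,-0.105,0,-12,37,8,0,0,-0.105,0,-12,37,8,0,0,-0.105,0,-12,37,6,0,0,-0.105,0,-12,37,6,0,0,-0.105,0,-10,35,6,0,0,-0.105,0]'

```text
time: 19.3
position: [0.4291, 0.2105, 0.3001]
tool_rot: [0.989, 0.145, -0.002, 0.0]
ft_force: [0.5, 0.2, 0.0]
grip_width: 0.0868
```

Emit:
move_arm --rows '[0,0,0,0,0,0,0.4,0,0,0,0,0,0,0.5,0,0,0,0,0,0,0.5]'

```text
time: 19.6
position: [0.4311, 0.2081, 0.3004]
tool_rot: [0.989, 0.147, -0.001, 0.0]
ft_force: [-0.1, -0.1, -0.2]
grip_width: 0.0706
```

```bash
python3 - <<'E'
from h import *
o,c=snap('wrist','w9')
P=cloud(o,c); np.savez('w9',P=P,col=c['color']); print(o['position'],o['q'])
E
```

```text
[0.43109334 0.2080579  0.30039024] [ 2.15980221e-01  2.34557026e-01  1.68244989e+00 -5.61225124e-04
  1.22698630e+00  1.49254463e+00]
```

View pics/w9.png

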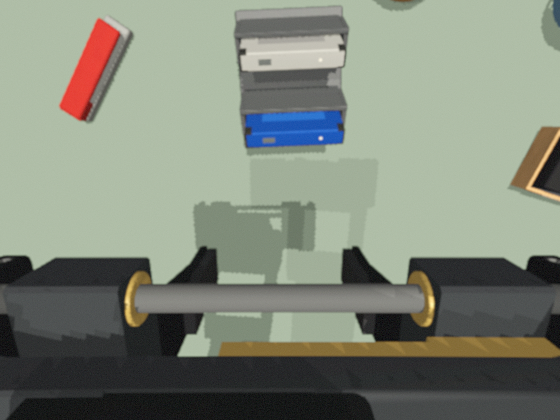

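```bash
python3 - <<'E'
from h import *
d=np.load('w9.npz');P=d['P'];c=d['col'].astype(int)
def ana(m,name):
    q=P[m]; q=q[~np.isnan(q[:,0])]*1000
    print(name,len(q),q.min(0),q.max(0))
    return q
m=np.zeros(c.shape[:2],bool); m[95:160,225:365]=1
x0=(c[...,2]>c[...,0]+50)&m
# use 3D box: points above z 45 
q=ana(x0,'blue')
best=None
for yaw in np.arange(5,30,.5):
    a=np.radians(yaw); u=q[:,0]*-np.sin(a)+q[:,1]*np.cos(a); s=q[:,0]*np.cos(a)+q[:,1]*np.sin(a)
    # rotate 30deg: axis a=(-.5,.866) in (s,z); n=(.866,.5)
    h=-.5*s+.866*q[:,2]; n=.866*s+.5*q[:,2]
    hm=np.percentile(h,97)
    top=h>hm-5
    # spread of u ends vs n
    sd=np.std(h[top]); 
    k=np.polyfit(u[top],h[top],1)[0]; side=~top&(h<hm-10); k2=np.polyfit(u[side],n[side],1)[0] if side.sum()>10 else 0
    print(yaw,top.sum(),side.sum(),round(hm,1),round(k,4),round(k2,4),'top n',np.round(np.percentile(n[top],[1,99]),1),'u',np.round(np.percentile(u[top],[.5,99.5]),1),'side n',np.round(np.percentile(n[side],[5,50,95]),1),'h',np.round(np.percentile(h[top],[5,50,95]),1)) if yaw%1==0 else 0
mm=(P[...,2]>.03)&(P[...,0]>.46)&(P[...,0]<.70)&(P[...,1]>.1)&(P[...,1]<.34)
E
```

```text
blue 3086 [469.34134837 153.76580276   1.27282623] [539.78064076 273.85623698  99.4375569 ]
5.0 575 1886 -168.5 0.1103 -0.1636 top n [470.1 495.1] u [165.  219.1] side n [487.  498.6 508.3] h [-173.2 -170.6 -167.5]
6.0 611 1800 -170.3 0.1019 -0.1579 top n [473.2 498.3] u [153.  210.3] side n [490.2 501.  510.1] h [-175.  -172.5 -169.4]
7.0 658 1700 -172.0 0.0934 -0.1538 top n [476.2 501.3] u [138.  201.5] side n [493.2 503.3 511.8] h [-176.7 -174.3 -171.1]
8.0 706 1616 -173.6 0.0858 -0.1516 top n [479.1 503.8] u [126.3 192.6] side n [496.1 505.5 513.4] h [-178.4 -176.  -172.9]
9.0 763 1579 -175.2 0.0778 -0.1442 top n [481.9 506.2] u [111.  183.7] side n [499.  507.5 514.7] h [-179.9 -177.6 -174.5]
10.0 835 1555 -176.7 0.0696 -0.1305 top n [484.4 509.1] u [ 97.  174.7] side n [501.7 509.4 515.9] h [-181.4 -179.1 -176.1]
11.0 927 1535 -178.1 0.0624 -0.1157 top n [486.9 511.8] u [ 80.4 165.6] side n [504.3 511.1 516.9] h [-182.8 -180.5 -177.5]
12.0 1052 1529 -179.4 0.0537 -0.101 top n [489.2 513.8] u [ 53.6 156.5] side n [506.7 512.7 517.8] h [-184.2 -181.9 -178.9]
13.0 1194 1514 -180.6
[... 1413 characters left out ...]
22.8] u [-65.3  44.3] side n [516.7 520.8 524.5] h [-189.5 -187.3 -184.9]
25.0 1260 1502 -184.6 -0.0445 0.0897 top n [498.8 522.9] u [-74.6  33.5] side n [515.7 520.6 524.9] h [-189.3 -186.9 -184.3]
26.0 1119 1519 -184.0 -0.0519 0.1045 top n [497.5 522.1] u [-83.9  18. ] side n [514.6 520.3 525.3] h [-188.7 -186.4 -183.6]
27.0 1012 1534 -183.3 -0.0602 0.1194 top n [496.2 520.7] u [-93.2  -1.5] side n [513.3 519.7 525.4] h [-188.  -185.8 -182.9]
28.0 925 1551 -182.6 -0.0678 0.1342 top n [494.8 519.5] u [-102.3  -22. ] side n [511.8 519.1 525.5] h [-187.3 -185.  -182.1]
29.0 838 1566 -181.7 -0.0752 0.1478 top n [493.2 517.8] u [-111.6  -37.4] side n [510.2 518.3 525.4] h [-186.4 -184.1 -181.1]
```

Emit:
move_arm --rows '[2,-1,-8,0,0,0.146,0.5,2,-1,-8,0,0,0.146,0.5,2,-1,-8,0,0,0.146,0.5,2,-1,-8,0,0,0.146,0.5,2,-1,-8,0,0,0.146,0.5,2,-1,-8,0,0,0.146,0.5,2,-1,-8,0,0,0.146,0.5,2,-1,-8,0,0,0.146,0.5,2,-1,-8,0,0,0.146,0.5,2,-1,-8,0,0,0.146,0.5,2,-1,-8,0,0,0.146,0.5,0,0,0,0,0,0,0.5]'

```text
time: 20.85
position: [0.4533, 0.1962, 0.2121]
tool_rot: [0.583, 0.813, -0.001, -0.001]
ft_force: [-0.2, -0.6, 0.3]
grip_width: 0.0433
```

Emit:
move_arm --rows '[0,0,-10,0.0426,-0.1238,0,0.5,0,0,-10,0.0426,-0.1238,0,0.5,0,0,-10,0.0426,-0.1238,0,0.5,0,0,-10,0.0426,-0.1238,0,0.5,0,0,0,0,0,0,0.5,0,0,0,0,0,0,0.5,0,0,0,0,0,0,0.5]'

```text
time: 21.55
position: [0.4555, 0.2084, 0.1815]
tool_rot: [0.563, 0.797, 0.187, 0.114]
ft_force: [0.3, 0.4, -0.0]
grip_width: 0.0431
```

```bash
cat >> h.py <<'E'
_y=np.radians(19.0); U=np.array([-np.sin(_y),np.cos(_y),0]); A=np.array([-.5*np.cos(_y),-.5*np.sin(_y),.8660254])
RG=np.stack([U,np.cross(-A,U),-A],1)
E
python3 - <<'E'
from h import *
delta((456.9,195.8,161.6),RG)
o,c=snap('wrist','w10'); P=cloud(o,c); np.savez('w10',P=P,col=c['color'])
E
```

```text
t 21.55 pos [455.5 208.4 181.5] d [  1.4 -12.6 -19.9] rv [-0.0001 -0.0882 -0.0174] q [ 0.13  0.33  2.12  0.41  0.3  -0.58] w 43.1 F [ 0.3  0.4 -0. ]
```

View pics/w10.png

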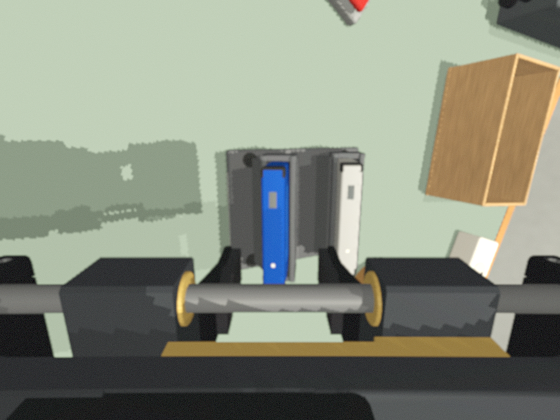

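```bash
cat > kin.py <<'E'
import numpy as np
from scipy.optimize import least_squares
from scipy.spatial.transform import Rotation as Ro
S=[([-1.29450662,.528464523,1.43390299,0,1.18140916,-.178467],[.27436,-.56074,.22157],[.97426,.22543,-.00006,-.00109]),
([.215980221,.234557,1.68244989,-.000561,1.2269863,1.49254],[.43109,.20806,.30039],[.989,.147,-.001,0]),
([-.45203943,.22851555,1.52912019,.00251918,1.37960763,1.10798],[.49699,-.11709,.35658],[.99998,.00515,.0025,-.00015]),
([-.23,.66,1.48,0,1.0,.77],[.637,-.0332,.1263],None),([-.28,.49,1.94,0,.7,-1.32],[.4617,-.0193,.1145],None),([-.6,.64,1.5,0,1.01,-.58],[.5725,-.2568,.1354],None),
([.13,.33,2.12,.41,.3,-.58],[.4555,.2084,.1815],[.563,.797,.187,.114])]
def rot(ax,a): return Ro.from_euler(ax,a).as_matrix()
def fk(q,p):
    h,L1,e,L2,d,L3,s=p
    R=rot('z',q[0]); x=np.array([0,0,h]); x=x+R@[s,d,0]
    R=R@rot('y',q[1]); x=x+R@[0,0,L1]
    R=R@rot('y',q[2]); x=x+R@[e,0,L2]
    R=R@rot('z',q[3]); R=R@rot('y',q[4]); R=R@rot('z',q[5]+1.5708*0)
    x=x+R@[0,0,L3]
    return x,R
def res(p):
    r=[]
    for q,x,t in S: r+=list(fk(q,p)[0]-x)
    return r
f=least_squares(res,[.3,.45,0,.4,.11,.3,0]); P=f.x
def full(q): 
    x,R=fk(q,P); return x,R@C
# constant tool roll
q,x,t=S[0]; C=fk(q,P)[1].T@Ro.from_quat(t).as_matrix()
def ik(x,R,q0):
    lo=[-3.08,-.75,.22,-1.43,0,-2.85];hi=[3.08,2.2,2.44,4.57,2.65,2.85]
    def g(q):
        a,b=full(q); return np.r_[(a-x)*5,Ro.from_matrix(b@R.T).as_rotvec()]
    f=least_squares(g,np.clip(q0,np.array(lo)+.01,np.array(hi)-.01),bounds=(lo,hi)); return f.x,f.cost
if __name__=='__main__':
    print(np.round(P,4),np.round(np.array(f.fun).reshape(-1,3)*1000,1)); print(np.round(C,2))
    for q,x,t in S:
        if t: print(Ro.from_matrix(full(q)[1]@Ro.from_quat(t).as_matrix().T).as_rotvec().round(3))
    from h import RG,A
    q0=S[-1][0]
    for k in [0,20,40,60,80,100,130]:
        x=(np.array([504.2,212.1,75])+k*A)/1000
        q,cst=ik(x,RG,q0); print(k,np.round(q,2),round(cst,6)); q0=q
E
python3 kin.py
```

```text
[2.876e-01 5.870e-01 1.150e-01 3.920e-01 1.109e-01 3.168e-01 3.000e-04] [[-0.2  0.3  0.4]
 [-0.  -0.1  0.2]
 [ 0.2 -0.1  0.2]
 [ 0.6 -2.2  0.2]
 [ 0.6  1.8  2.4]
 [-1.2  0.3 -1.8]
 [ 0.1  0.7 -1.6]]
[[ 0. -1.  0.]
 [ 1.  0. -0.]
 [ 0.  0.  1.]]
[-0. -0. -0.]
[-0.001  0.    -0.001]
[0. 0. 0.]
[-0.002  0.011  0.001]
0 [ 0.14  0.64  2.16  2.64  0.2  -2.82] 0.0
20 [ 0.13  0.59  2.18  2.54  0.18 -2.73] 0.0
40 [ 0.13  0.54  2.19  2.4   0.15 -2.58] 0.0
60 [ 0.12  0.49  2.21  2.17  0.13 -2.36] 0.0
80 [ 0.11  0.44  2.22  1.82  0.11 -2.01] 0.0
100 [ 0.11  0.38  2.22  1.38  0.11 -1.58] 0.0
130 [ 0.1   0.3   2.23  0.86  0.16 -1.06] 0.0
```

```bash
cat >> h.py <<'E'
RG2=RG@np.diag([-1,-1,1.])
E
python3 - <<'E'
from h import *
import kin
o=robot.get_obs(); R=Ro.from_quat(o['tool_rot']).as_matrix(); print(R[:,2]*.149)
delta((442.7,190.9,187.6),RG)
q=o['q']+[0,0,0,0,0,3.1416]
for k in [130,110,100,90,80,70,60,40,20,0]:
    x=(np.array([504.2,212.1,75])+k*A)/1000; q,c=kin.ik(x,RG2,q); print(k,q.round(2),c.round(6))
E
```

```text
[ 0.05835996  0.02542622 -0.13471682]
t 21.6 pos [455.3 208.6 181.5] d [-12.6 -17.7   6.1] rv [-0.0002 -0.0882 -0.0178] q [ 0.13  0.33  2.12  0.42  0.3  -0.58] w 43.5 F [ 0.8 -0.5  0.2]
130 [0.1  0.3  2.23 0.86 0.16 2.08] 0.0
110 [0.1  0.36 2.23 1.18 0.12 1.77] 0.0
100 [0.11 0.38 2.22 1.38 0.11 1.56] 0.0
90 [0.11 0.41 2.22 1.6  0.11 1.34] 0.0
80 [0.11 0.44 2.22 1.82 0.11 1.13] 0.0
70 [0.12 0.47 2.21 2.01 0.12 0.94] 0.0
60 [0.12 0.49 2.21 2.17 0.13 0.79] 0.0
40 [0.13 0.54 2.19 2.4  0.15 0.56] 0.0
20 [0.13 0.59 2.18 2.54 0.18 0.41] 0.0
0 [0.14 0.64 2.16 2.64 0.2  0.32] 0.0
```

Emit:
move_arm --rows '[-1,-1.5,0.5,0.0584,0.0254,-0.1347,0.5,-1,-1.5,0.5,0.0584,0.0254,-0.1347,0.5,-1,-1.5,0.5,0.0584,0.0254,-0.1347,0.5,-1,-1.5,0.5,0.0584,0.0254,-0.1347,0.5,-1,-1.5,0.5,0.0584,0.0254,-0.1347,0.5,-1,-1.5,0.5,0.0584,0.0254,-0.1347,0.5,-1,-1.5,0.5,0.0584,0.0254,-0.1347,0.5,-1,-1.5,0.5,0.0584,0.0254,-0.1347,0.5,-1,-1.5,0.5,0.0584,0.0254,-0.1347,0.5,-1,-1.5,0.5,0.0584,0.0254,-0.1347,0.5,-1,-1.5,0.5,0.0584,0.0254,-0.1347,0.5,0,0,0,0,0,0,0.5]'

```text
time: 22.8
position: [0.4434, 0.1921, 0.1866]
tool_rot: [0.966, 0.133, 0.212, -0.06]
ft_force: [0.0, 0.1, -0.2]
grip_width: 0.0437
```

```bash
python3 - <<'E'
from h import *
delta((442.7,190.9,187.6),RG2)
E
```

```text
t 22.8 pos [443.4 192.1 186.6] d [-0.7 -1.2  1. ] rv [ 0.65    0.1837 -1.3462] q [0.09 0.3  2.15 0.48 0.3  0.95] w 43.7 F [ 0.   0.1 -0.2]
```

Emit:
move_arm --rows '[0,0,0,0.0591,0.0167,-0.1224,0.5,0,0,0,0.0591,0.0167,-0.1224,0.5,0,0,0,0.0591,0.0167,-0.1224,0.5,0,0,0,0.0591,0.0167,-0.1224,0.5,0,0,0,0.0591,0.0167,-0.1224,0.5,0,0,0,0.0591,0.0167,-0.1224,0.5,0,0,0,0.0591,0.0167,-0.1224,0.5,0,0,0,0.0591,0.0167,-0.1224,0.5,0,0,0,0.0591,0.0167,-0.1224,0.5,0,0,0,0.0591,0.0167,-0.1224,0.5,0,0,0,0.0591,0.0167,-0.1224,0.5,0,0,0,0,0,0,0.5]'

```text
time: 24.0
position: [0.4429, 0.1925, 0.1863]
tool_rot: [0.787, -0.559, 0.15, -0.211]
ft_force: [0.8, -0.1, -0.2]
grip_width: 0.0438
```

```bash
python3 - <<'E'
from h import *
delta((442.7,190.9,187.6),RG2)
o,c=snap('wrist','w11'); P=cloud(o,c); np.savez('w11',P=P,col=c['color'])
delta((442.7,190.9,187.6),RG2)
E
```

```text
t 24.0 pos [442.9 192.5 186.3] d [-0.2 -1.6  1.3] rv [-0.0003  0.001  -0.0035] q [0.1  0.3  2.22 0.81 0.16 2.13] w 43.8 F [ 0.8 -0.1 -0.2]
t 24.05 pos [443.  192.4 186.3] d [-0.3 -1.5  1.3] rv [ 0.0007  0.0014 -0.0052] q [0.1  0.3  2.22 0.81 0.16 2.13] w 43.4 F [ 0.1 -0.7 -0.3]
```

View pics/w11.png

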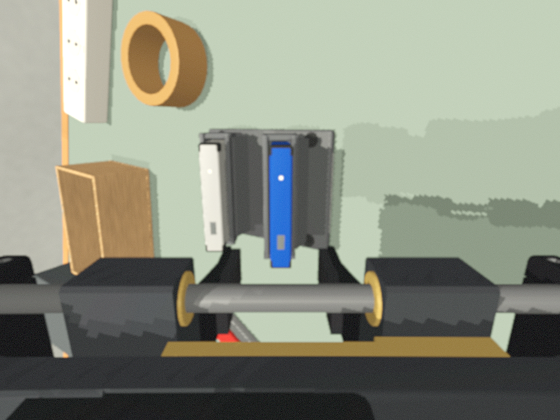

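```bash
cat > m.py <<'E'
from h import *
import sys
d=np.load(sys.argv[1]);P=d['P']*1000;c=d['col'].astype(int)
m=(c[...,2]>c[...,0]+50)&(P[...,1]>140)&(P[...,1]<285)&(P[...,0]>440)&(P[...,0]<560)&(P[...,2]>20)
q=P[m]; N=RG[:,1]
u=q@U;n=q@N;h=q@A
t=h>np.percentile(h,97)-5
print(m.sum(),t.sum(),'h',np.percentile(h[t],[5,50,95]).round(1),'n',np.percentile(n[t],[.5,99.5]).round(1),'u',np.percentile(u[t],[.5,99.5]).round(1),'slope',np.polyfit(u[t],h[t],1)[0].round(4),np.polyfit(n[t],h[t],1)[0].round(3))
v=cv2.minAreaRect(np.c_[u[t],n[t]].astype(np.float32)); print(v)
o=robot.get_obs();p=o['position']*1000; print('tcp u n h',(p@U).round(1),(p@N).round(1),(p@A).round(1))
E
python3 m.py w9.npz; python3 m.py w11.npz
```

```text
3056 1444 h [-189.2 -186.8 -185.6] n [500.6 520.4] u [-18.8  91.5] slope 0.0014 -0.052
((36.28811264038086, 510.16937255859375), (20.952085494995117, 112.32328033447266), 89.84555053710938)
tcp u n h 37.7 510.1 -79.4
2675 2489 h [-187.6 -186.3 -185.1] n [499.5 519. ] u [-19.8  91.3] slope 0.004 -0.005
((35.95744323730469, 509.18560791015625), (111.90562438964844, 19.701702117919922), 0.04569461569190025)
tcp u n h 37.7 510.1 -79.4
```

Emit:
move_arm --rows '[3.9,-0.4,-7,0,0,0,0.5,3.8,1.3,-6.9,0,0,0,0.5,3.8,1.3,-6.9,0,0,0,0.5,3.8,1.3,-6.9,0,0,0,0.5,3.8,1.3,-6.9,0,0,0,0.5,3.8,1.3,-6.9,0,0,0,0.5,3.8,1.3,-6.9,0,0,0,0.5,3.8,1.3,-6.9,0,0,0,0.5,3.8,1.3,-6.9,0,0,0,0.5,0,0,0,0,0,0,0.5,0,0,0,0,0,0,0.5]'

```text
time: 25.15
position: [0.477, 0.2022, 0.1239]
tool_rot: [0.787, -0.56, 0.15, -0.211]
ft_force: [-0.2, 0.1, -0.1]
grip_width: 0.0434
```

```bash
cat > g.py <<'E'
from h import *
import sys
N=RG[:,1]; t=36.2*U+509.7*N+(-207.4+float(sys.argv[1]))*A
delta(t,RG2); o=robot.get_obs();p=o['position']*1000; print('tcp u n h',(p@U).round(1),(p@N).round(1),(p@A).round(1))
E
python3 g.py 0
```

```text
t 25.15 pos [477.  202.2 123.9] d [ 26.6   9.5 -48.6] rv [-0.0004  0.0005 -0.0023] q [0.12 0.5  2.19 2.11 0.12 0.84] w 43.4 F [-0.2  0.1 -0.1]
tcp u n h 35.8 509.6 -151.1
```

Emit:
move_arm --rows '[4.7,1.6,-8.7,0,0,0,0.5,4.7,1.6,-8.7,0,0,0,0.5,4.7,1.6,-8.7,0,0,0,0.5,4.7,1.6,-8.7,0,0,0,0.5,4.7,1.6,-8.7,0,0,0,0.5,3,1.3,-5,0,0,0,0.5,0,0,0,0,0,0,0.5,0,0,0,0,0,0,0.5,0,0,0,0,0,0,0.5]'

```text
time: 26.05
position: [0.5031, 0.2114, 0.0758]
tool_rot: [0.786, -0.561, 0.15, -0.211]
ft_force: [-0.3, -1.1, 1.0]
grip_width: 0.0432
```

```bash
python3 g.py 0
```

```text
t 26.05 pos [503.1 211.4  75.8] d [ 0.6  0.3 -0.5] rv [-0.0013  0.0003 -0.0007] q [0.14 0.64 2.15 2.6  0.19 0.37] w 43.2 F [-0.3 -1.1  1. ]
tcp u n h 36.1 509.4 -206.6
```

Grip with 40 N.

Emit:
move_arm --rows '[0,0,0,0,0,0,1,0,0,0,0,0,0,1,0,0,0,0,0,0,1,0,0,0,0,0,0,1,0,0,0,0,0,0,1,0,0,0,0,0,0,1]' --grip_force 40

```text
time: 26.65
position: [0.5031, 0.2114, 0.0754]
tool_rot: [0.786, -0.561, 0.15, -0.211]
ft_force: [0.4, -1.4, 1.3]
grip_width: 0.0198
```

```bash
python3 g.py 0
```

```text
t 26.65 pos [503.1 211.4  75.4] d [ 0.5  0.3 -0.1] rv [-0.0014 -0.0002 -0.0002] q [0.14 0.64 2.15 2.6  0.19 0.37] w 19.8 F [ 0.4 -1.4  1.3]
tcp u n h 36.0 509.2 -207.0
```

Gripped, 19.8 mm. Pull along +A, 5–8 mm per row.

Emit:
move_arm --rows '[-1.9,-0.65,3.46,0,0,0,1,-2.84,-0.98,5.2,0,0,0,1,-2.84,-0.98,5.2,0,0,0,1,-2.84,-0.98,5.2,0,0,0,1,-2.84,-0.98,5.2,0,0,0,1]'

```text
time: 27.15
position: [0.4898, 0.2068, 0.0997]
tool_rot: [0.786, -0.561, 0.15, -0.211]
ft_force: [1.8, 0.5, -2.9]
grip_width: 0.0195
```

```bash
python3 g.py 28
```

```text
t 27.15 pos [489.8 206.8  99.7] d [ 0.6  0.4 -0.2] rv [-0.0011 -0.0004 -0.0005] q [0.13 0.57 2.18 2.42 0.16 0.53] w 19.5 F [ 1.8  0.5 -2.9]
tcp u n h 36.0 509.2 -178.8
```

Emit:
move_arm --rows '[-3.78,-1.3,6.93,0,0,0,1,-3.78,-1.3,6.93,0,0,0,1,-3.78,-1.3,6.93,0,0,0,1,-3.78,-1.3,6.93,0,0,0,1,-3.78,-1.3,6.93,0,0,0,1,-3.78,-1.3,6.93,0,0,0,1]'

```text
time: 27.75
position: [0.4664, 0.1988, 0.1411]
tool_rot: [0.786, -0.561, 0.15, -0.211]
ft_force: [0.8, 0.6, -3.0]
grip_width: 0.0198
```

```bash
python3 g.py 76; python3 - <<'E'
from h import *
import kin
o=robot.get_obs();q0=o['q'];p=o['position'];R=Ro.from_quat(o['tool_rot']).as_matrix()
for name,dp in [('up',(0,0,.006)),('back',(-.003,-.001,.006)),('fwd',(.003,-.003,.008)),('right',(-.0,-.01,.006))]:
    q=q0.copy();L=[]
    for i in range(1,13):
        q1,c=kin.ik(p+np.array(dp)*i,Ro.from_rotvec(.5236*U*i/12).as_matrix()@R,q); L.append(np.abs(q1-q).max());q=q1
        if i%3==0: print(name,i,q.round(2),c.round(6))
    print(np.round(L,2))
E
```

```text
t 27.75 pos [466.4 198.8 141.1] d [ 1.3  0.6 -0.1] rv [-0.0009 -0.0013 -0.    ] q [0.11 0.44 2.21 1.76 0.11 1.19] w 19.8 F [ 0.8  0.6 -3. ]
tcp u n h 36.1 508.5 -130.6
up 3 [0.13 0.38 2.1  0.27 0.29 2.7 ] 0.0
up 6 [0.14 0.36 1.98 0.12 0.55 2.85] 0.0001
up 9 [0.13 0.36 1.87 0.1  0.79 2.85] 0.001333
up 12 [0.13 0.38 1.75 0.08 1.01 2.85] 0.003632
[0.82 0.48 0.19 0.1  0.09 0.08 0.08 0.08 0.08 0.08 0.07 0.07]
back 3 [0.13 0.38 2.12 0.29 0.27 2.67] 0.0
back 6 [0.14 0.34 2.02 0.12 0.53 2.85] 3.7e-05
back 9 [0.12 0.32 1.93 0.09 0.76 2.85] 0.000937
back 12 [0.12 0.33 1.84 0.07 0.98 2.85] 0.002752
[0.78 0.49 0.2  0.1  0.09 0.08 0.08 0.08 0.08 0.07 0.07 0.07]
fwd 3 [0.11 0.37 2.08 0.28 0.32 2.67] 0.0
fwd 6 [0.1  0.35 1.94 0.1  0.6  2.84] 0.0
fwd 9 [0.09 0.35 1.8  0.06 0.86 2.85] 0.000194
fwd 12 [0.08 0.38 1.66 0.03 1.1  2.85] 0.000783
[0.86 0.44 0.17 0.1  0.1  0.09 0.09 0.09 0.08 0.08 0.08 0.08]
right 3 [0.05 0.37 2.12 0.39 0.29 2.51] 0.0
right 6 [0.   0.34 2.02 0.16 0.54 2.68] 0.0
right 9 [-0.04  0.33  1.92  0.07  0.78  2.73] 0.0
right 12 [-0.07  0.34  1.81  0.    0.99  2.74] 0.0
[0.74 0.44 0.19 0.11 0.09 0.08 0.08 0.08 0.08 0.07 0.07 0.07]
```

```bash
python3 - <<'E'
from h import *
import kin
o=robot.get_obs();q0=o['q'];p=o['position'];R=Ro.from_quat(o['tool_rot']).as_matrix()
q=q0.copy();L=[];pp=p.copy();RR=R
seq=[((-.002,-.008,.006),0)]*6+[((.0,-.02,.006),0)]*4+[((.004,-.03,.004),.5236/10)]*10
for i,(dp,w) in enumerate(seq):
    pp=pp+np.array(dp); RR=Ro.from_rotvec(w*U).as_matrix()@RR
    q1,c=kin.ik(pp,RR,q); L.append(np.abs(q1-q).max());q=q1
    if i%2==1: print(i,(pp*1000).round(),q.round(2),c.round(6),np.round(L[-2:],2))
E
```

```text
1 [462. 183. 153.] [0.06 0.41 2.23 1.61 0.13 1.3 ] 0.0 [0.03 0.14]
3 [458. 167. 165.] [0.01 0.37 2.24 1.37 0.16 1.49] 0.0 [0.13 0.11]
5 [454. 151. 177.] [-0.04  0.32  2.25  1.19  0.2   1.64] 0.0 [0.1  0.09]
7 [454. 111. 189.] [-0.17  0.28  2.26  1.07  0.28  1.64] 0.0 [0.07 0.07]
9 [454.  71. 201.] [-0.31  0.24  2.25  0.97  0.37  1.63] 0.0 [0.07 0.07]
11 [462.  11. 209.] [-0.42  0.23  2.14  0.58  0.53  1.92] 0.0 [0.23 0.16]
13 [470. -49. 217.] [-0.5   0.24  2.02  0.36  0.7   2.05] 0.0 [0.12 0.09]
15 [ 478. -109.  225.] [-0.56  0.28  1.89  0.22  0.85  2.12] 0.0 [0.08 0.08]
17 [ 486. -169.  233.] [-0.61  0.34  1.75  0.1   1.    2.15] 0.0 [0.07 0.07]
19 [ 494. -229.  241.] [-0.64  0.4   1.61 -0.    1.13  2.17] 0.0 [0.07 0.07]
```

Smooth path. Stage 1 (translate), then stage 2 (tilt upright).

Emit:
move_arm --rows '[-2,-8,6,0,0,0,1,-2,-8,6,0,0,0,1,-2,-8,6,0,0,0,1,-2,-8,6,0,0,0,1,-2,-8,6,0,0,0,1,-2,-8,6,0,0,0,1,0,-20,6,0,0,0,1,0,-20,6,0,0,0,1,0,-20,6,0,0,0,1,0,-20,6,0,0,0,1]'

```text
time: 28.75
position: [0.4542, 0.0706, 0.2011]
tool_rot: [0.787, -0.561, 0.149, -0.211]
ft_force: [1.0, -0.5, -2.5]
grip_width: 0.0196
```

Emit:
move_arm --rows '[4,-15,4,-0.0085,0.0248,0,1,4,-30,4,-0.017,0.0495,0,1,4,-30,4,-0.017,0.0495,0,1,4,-30,4,-0.017,0.0495,0,1,4,-30,4,-0.017,0.0495,0,1,4,-30,4,-0.017,0.0495,0,1,4,-30,4,-0.017,0.0495,0,1,4,-30,4,-0.017,0.0495,0,1,4,-30,4,-0.017,0.0495,0,1,4,-25,4,-0.017,0.0495,0,1,4,-15,4,-0.0085,0.0248,0,1,0,0,0,0,0,0,1]'

```text
time: 29.95
position: [0.5003, -0.226, 0.2451]
tool_rot: [0.813, -0.582, 0.0, -0.0]
ft_force: [-0.4, 0.3, -3.1]
grip_width: 0.0197
```

```bash
python3 - <<'E'
from h import *
delta((536,-232,240),down(-90.9))
E
```

```text
t 29.95 pos [ 500.3 -226.   245.1] d [35.7 -6.  -5.1] rv [ 2.000e-04  9.000e-04 -3.452e-01] q [-0.63  0.4   1.6   0.    1.14  2.18] w 19.7 F [-0.4  0.3 -3.1]
```

Emit:
move_arm --rows '[12,-2,-20,0,0,-0.115,1,12,-2,-20,0,0,-0.115,1,12,-2,-20,0,0,-0.115,1,0,0,-20,0,0,0,1,0,0,0,0,0,0,1,0,0,0,0,0,0,1,0,0,0,0,0,0,1]'

```text
time: 30.65
position: [0.5353, -0.2298, 0.1662]
tool_rot: [-0.702, 0.712, -0.0, 0.001]
ft_force: [-0.5, 0.4, -3.5]
grip_width: 0.0199
```

```bash
python3 - <<'E'
from h import *
delta((536,-232,160),down(-90.9))
o,c=snap('wrist','w12'); P=cloud(o,c); np.savez('w12',P=P,col=c['color'])
q=P*1000;cc=c['color'].astype(int)
m=(q[...,2]>150)&(cc[...,2]>cc[...,0]+50); print('drive',m.sum(),cv2.minAreaRect(q[m][:,:2].astype(np.float32)),np.percentile(q[m][:,2],[5,50,95]))
m=(q[...,2]>54)&(q[...,2]<62)&(q[...,1]<-200)&(q[...,1]>-310)&(q[...,0]>500)&(q[...,0]<640); print('case',m.sum(),cv2.minAreaRect(q[m][:,:2].astype(np.float32)))
print('rim',rect(P,.49,.63,-.32,-.10,.025,.035))
E
```

```text
t 30.65 pos [ 535.3 -229.8  166.2] d [ 0.7 -2.2 -6.2] rv [-0.0011  0.0016 -0.0019] q [-0.6   0.54  1.6   0.    1.    2.56] w 19.9 F [-0.5  0.4 -3.5]
drive 5230 ((569.98681640625, -241.07803344726562), (93.55781555175781, 88.85308074951172), 89.57170867919922) [185.50159969 187.00103981 188.04911119]
case 4485 ((574.318115234375, -245.82725524902344), (92.23701477050781, 50.909488677978516), 89.02796936035156)
rim (856, array([ 561.8, -236.1]), array([124.7,  89.2]), 89.28, array([28.7, 32.1, 33.2]))
```

View pics/w12.png

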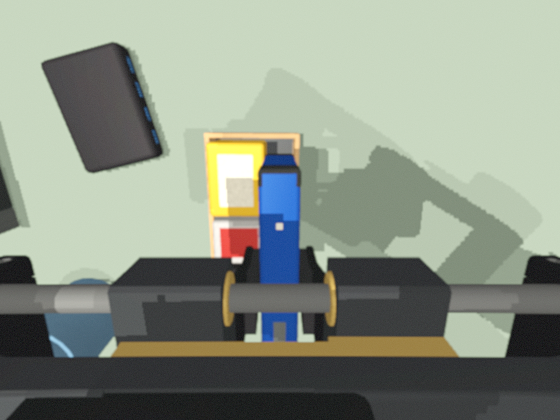

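```bash
python3 - <<'E'
from h import *
d=np.load('w12.npz');q=d['P']*1000;c=d['col'].astype(int)
m=(q[...,2]>182)&(q[...,2]<192)&(q[...,1]<-238)&(q[...,0]>515)&(q[...,0]<555)
print(m.sum(),'drive y',np.percentile(q[m][:,1],[.5,1,50]).round(1))
for y0 in (-285,-275,-265,-255,-245):
    k=m&(abs(q[...,1]-y0)<5); 
    if k.sum()>20: print(y0,np.percentile(q[k][:,0],[1,99]).round(1))
# carton edges
for y0 in (-285,-270,-255):
    b=(abs(q[...,1]-y0)<6)
    k=b&(q[...,2]>54)&(q[...,2]<62); print('case',y0,np.percentile(q[k][:,0],[1,99]).round(1) if k.sum()>10 else '')
    k=b&(q[...,2]>29)&(q[...,2]<35)&(q[...,0]<550)&(q[...,0]>500); print('near rim',y0,k.sum(),np.percentile(q[k][:,0],[2,98]).round(1) if k.sum()>10 else '')
    k=b&(q[...,2]>29)&(q[...,2]<35)&(q[...,0]>590)&(q[...,0]<630); print('far rim',y0,k.sum(),np.percentile(q[k][:,0],[2,98]).round(1) if k.sum()>10 else '')
k=(q[...,2]>29)&(q[...,2]<35)&(q[...,1]<-285)&(q[...,1]>-320)&(q[...,0]>530)&(q[...,0]<600);print('end rim y',np.percentile(q[k][:,1],[2,98]).round(1))
print(robot.get_obs()['position']*1000)
E
```

```text
4464 drive y [-287.4 -287.2 -262.9]
-285 [524.9 544.8]
-275 [525.3 544.6]
-265 [525.2 545. ]
-255 [525.7 544.8]
-245 [516.9 553.9]
case -285 [548.4 597.8]
near rim -285 62 [516.7 520.5]
far rim -285 21 [602.8 605.7]
case -270 [551.9 598.3]
near rim -270 20 [517.5 520.1]
far rim -270 15 [604.6 605.7]
case -255 [555.  597.8]
near rim -255 0 
far rim -255 19 [604.1 606.2]
end rim y [-298.8 -292.4]
[ 535.56255037 -230.01856618  166.45566093]
```

Emit:
move_arm --rows '[0,-2,-20,0,0,0,1,0,0,-20,0,0,0,1,0,0,-5,0,0,0,1,0,0,0,0,0,0,1,0,0,0,0,0,0,1,0,0,0,0,0,0,1]'

```text
time: 31.3
position: [0.5361, -0.2325, 0.1214]
tool_rot: [-0.702, 0.712, -0.001, 0.001]
ft_force: [0.3, 0.2, -2.4]
grip_width: 0.0197
```

```bash
python3 - <<'E'
from h import *
delta((535.6,-232,61),down(-90.9))
o,c=snap('wrist','w13'); P=cloud(o,c); q=P*1000
m=(q[...,2]>138)&(q[...,2]<146)&(q[...,1]<-242)&(q[...,0]>515)&(q[...,0]<555)
print(m.sum(),np.percentile(q[m],[1,99],axis=0).round(1))
for y0 in (-285,-270,-255):
    b=(abs(q[...,1]-y0)<6)
    k=b&(q[...,2]>54)&(q[...,2]<62)&(q[...,0]>540); print('case',y0,np.percentile(q[k][:,0],[1,99]).round(1) if k.sum()>10 else '')
    k=b&(q[...,2]>29)&(q[...,2]<35)&(q[...,0]<550)&(q[...,0]>500); print('near rim',y0,k.sum(),np.percentile(q[k][:,0],[2,98]).round(1) if k.sum()>10 else '')
delta((535.6,-232,61),down(-90.9))
E
```

```text
t 31.3 pos [ 536.1 -232.5  121.4] d [ -0.5   0.5 -60.4] rv [-0.0003  0.0027 -0.0018] q [-0.6   0.6   1.63  0.    0.91  2.55] w 19.7 F [ 0.3  0.2 -2.4]
4262 [[ 520.1 -289.9  139.3]
 [ 551.7 -242.1  144.6]]
case -285 [549.  597.8]
near rim -285 84 [516.9 548.2]
case -270 [552.5 598.4]
near rim -270 23 [516.9 519.4]
case -255 [552.3 598.3]
near rim -255 28 [517.5 518.5]
t 31.35 pos [ 536.  -232.4  121.3] d [ -0.4   0.4 -60.3] rv [-0.0004  0.0025 -0.0018] q [-0.6   0.61  1.63  0.    0.91  2.55] w 19.6 F [ 0.2 -0.4 -2.9]
```

View pics/w13.png

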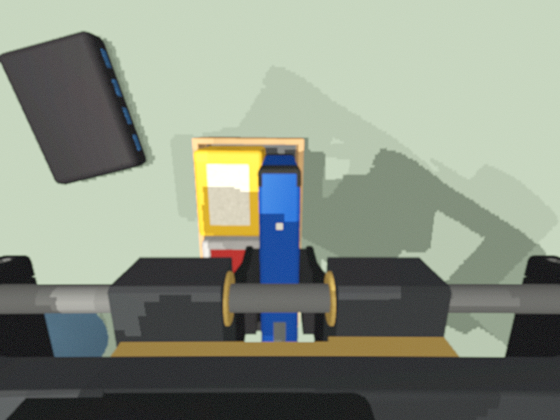

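Well aligned (drive at cols 260–300, gap visible between case and near wall). Descend, checking force.

Emit:
move_arm --rows '[0,0,-8,0,0,0,1,0,0,-8,0,0,0,1,0,0,-8,0,0,0,1,0,0,-6,0,0,0,1,0,0,0,0,0,0,1]'

```text
time: 31.85
position: [0.5344, -0.2314, 0.0887]
tool_rot: [-0.702, 0.712, 0.002, 0.001]
ft_force: [-0.1, -0.6, -1.5]
grip_width: 0.0199
```

Emit:
move_arm --rows '[0,0,-8,0,0,0,1,0,0,-8,0,0,0,1,0,0,-6,0,0,0,1,0,0,-3,0,0,0,1,0,0,0,0,0,0,1,0,0,0,0,0,0,1]'

```text
time: 32.45
position: [0.5354, -0.232, 0.0652]
tool_rot: [-0.702, 0.712, 0.0, 0.001]
ft_force: [1.0, -0.7, -2.6]
grip_width: 0.0196
```

Emit:
move_arm --rows '[0,0,-2,0,0,0,1,0,0,0,0,0,0,1,0,0,-1,0,0,0,1,0,0,0,0,0,0,1]'

```text
time: 32.85
position: [0.5353, -0.232, 0.0622]
tool_rot: [-0.702, 0.712, 0.0, 0.001]
ft_force: [0.3, 1.0, -2.4]
grip_width: 0.0197
```

Emit:
move_arm --rows '[0,0,-0.7,0,0,0,1,0,0,0,0,0,0,1,0,0,-0.5,0,0,0,1,0,0,0,0,0,0,1]'

```text
time: 33.25
position: [0.5353, -0.2319, 0.0613]
tool_rot: [-0.702, 0.712, 0.0, 0.001]
ft_force: [-0.9, 0.8, 0.5]
grip_width: 0.0198
```

Emit:
move_arm --rows '[0,0,-0.3,0,0,0,1,0,0,0,0,0,0,0.68,0,0,0,0,0,0,0.65,0,0,0,0,0,0,0.62,0,0,0,0,0,0,0.62,0,0,0,0,0,0,0.62]'

```text
time: 33.85
position: [0.5353, -0.232, 0.0606]
tool_rot: [-0.702, 0.712, 0.0, 0.001]
ft_force: [-0.5, 0.8, 0.3]
grip_width: 0.0329
```

Emit:
move_arm --rows '[0,0,8,0,0,0,0.62,0,0,15,0,0,0,0.62,0,0,30,0,0,0,0.5,0,0,40,0,0,0,0.2,0,20,45,0,0,0,0,0,30,30,0,0,0,0,0,40,20,0,0,0,0,0,0,0,0,0,0,0,0,0,0,0,0,0,0,0,0,0,0,0,0,0]'

```text
time: 34.85
position: [0.535, -0.1425, 0.2482]
tool_rot: [-0.702, 0.712, 0.001, 0.0]
ft_force: [0.3, -0.3, -1.0]
grip_width: 0.0848
```

```bash
python3 - <<'E'
from h import *
o,c=snap('wrist','w14'); P=cloud(o,c); np.savez('w14',P=P,col=c['color']); print(o['time'],o['position'],o['grip_width'])
print('drive',rect(P,.51,.57,-.32,-.15,.074,.095))
print('case',rect(P,.548,.61,-.33,-.226,.054,.064))
print('tin',rect(P,.548,.61,-.222,-.172,.047,.06))
print('psu',rect(P,.52,.61,-.170,-.12,.043,.06))
print('rim',rect(P,.49,.63,-.32,-.10,.025,.0345))
o,c=snap('top','top14'); snap('side','side14')
E
```

```text
34.85 [ 0.53495741 -0.14248477  0.24821235] 0.08480378953411087
drive (2370, array([ 535.5, -232. ]), array([114.3,  19.8]), 88.93, array([80.4, 82. , 83.2]))
case (3202, array([ 574.1, -258.6]), array([64.9, 51. ]), 88.95, array([56.5, 58.1, 59.4]))
tin (1789, array([ 574.6, -199.7]), array([42.7, 50.8]), 89.2, array([52.3, 54. , 55.4]))
psu (1808, array([ 562.8, -152.4]), array([34.8, 71.5]), 89.19, array([48.3, 50. , 51.3]))
rim (1471, array([ 562.4, -212.6]), array([171.4,  89.6]), 89.1, array([28.3, 32. , 33.5]))
```

View pics/w14.png

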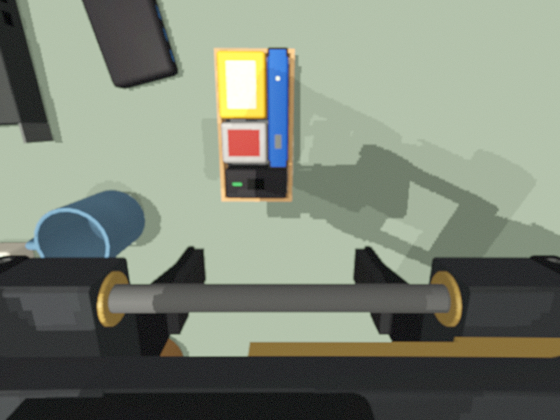

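View pics/side14.png

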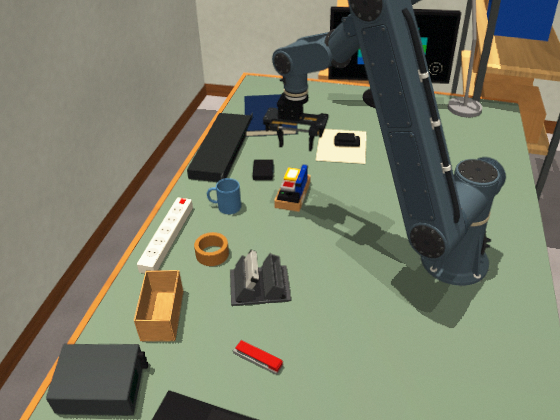

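View pics/top14.png

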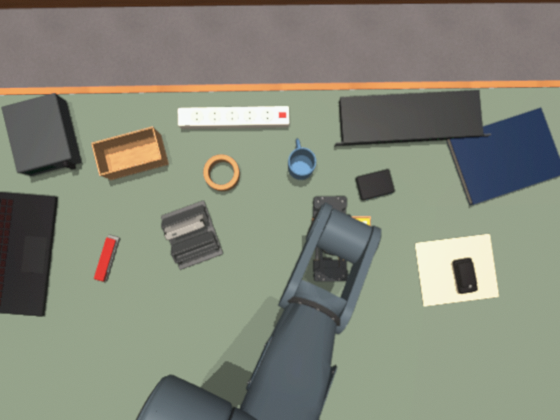

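```bash
python3 -c "
from rig import robot
print(robot.hand_in())"
```

```text
the job is handed in; nothing more can be done
None
```

The blue drive, the yellow card case and the steel tin now stand upright in the carton beside the power supply. I handed the job in at about 35 s.

I packed the case first, then the tin, both along the far long wall. I then drew the drive out of the stand and packed it last, along the near wall. In the order you named them, the drive comes first, but once it is in there is no room left for a finger to set the tin down. Each piece was lowered until the force reading showed it touching the floor, then released.

In the last wrist picture:
- **Height:** the tops were at 82, 58, 54 and 50 mm (drive, case, tin, power supply). These match each piece's height plus the 4 mm floor, so all four are flat on the floor.
- **Fit:** all four were square to the carton to within about 0.3°, and inside its walls.
- **Rest of the desk:** the grey drive is still in its bay, and nothing else on the desk looks moved. The arm was clear, with the gripper open.

No check failed. Two things to know:
- Readings of the same piece differed by 1–2 mm between views.
- While tilting to grasp the drive, the wrist got close to a joint alignment that cost part of a move. I corrected it by turning the grasp half a turn before going in.

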